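Lock the specimen carrier: fold the hasp and turn the bent hook through its eye

ROBOT

A 6-joint arm with a two-finger parallel gripper is mounted at the origin on a cart in front of the work surface, level with it; the furniture and walls round the work are solid. World frame = base frame: x ahead of the robot, y to its left, z up, the work surface at z = 0. Lengths are in m, angles in rad, forces in N, time in s.
With the tool pointing down it reaches from about 0.35 to 0.85 m from the base axis. Payload 8.1 kg.
Tool frame: the origin (TCP) lies at the centre of the arm's flange, where the gripper is bolted on; the fingertips stand 186 mm ahead of it and the grasp point (between the pads) lies 167 mm ahead of it; z points along the fingers, y is the line along which they close (so a half turn about z gives the same grasp; the last joint's range is limited). The gripper opens to 93 mm and grips with 3 to 60 N. Pads are 15 mm wide; open, the fingers measure 128 mm over their backs; the gripper's body (75 mm by 188 mm) begins 65 mm behind the grasp point.
Start: joints at [1.036, 0.13, 1.488, -0, 1.523, -0.085], TCP at [0.261, 0.54, 0.405] pointing down, gripper open.
Joint ranges: [-2.96, 2.96], [-0.89, 2.26], [0.02, 2.5], [-1.34, 4.48], [0, 2.73], [-2.66, 2.66]. Speed limits (rad/s): [2.39, 2.39, 2.79, 3.14, 3.14, 3.14].

INTERFACE

Orientations are given as a rotation vector (axis times angle).
In Python, from plant import robot gives the robot as it stands.
- The arm moves only by the tool apply_moves, never from a script. Its argument "series" is a list of rows, each a list of 2 entries, a list of its own where there are three numbers: the shift along the tool's x, y, z in mm, then the turn, a rotation vector about the tool's x, y, z in rad. A call has 1 to 12 rows; each row shifts and turns the commanded pose from where the row before left it, along the tool's axes as they then stand; what a row does not reach is not made up. A row lasts 1/12 s, in which the tool goes at most 41.7 mm and 7.16 degrees, less where a joint would pass 70% of its speed; a pose out of reach is approached as far as the arm can. A call is refused whole if a number of a shift passes 41.7 or a number of a turn 0.125, either way. A call with a gripper value outside its range is refused whole. "claw" is the opening, from 0 (shut) to 1 (fully open), set as the call begins (left out, the last holds). The fingers move at their own pace and stop on an object; "newtons" is the grip in N (left out, the last holds). Time passes only in rows, so rows that do not move let the fingers close. It gives the time, the measured TCP pose, the force, the opening and the grip force at its end, in the units of the state.
- robot.read_state(): the state, without advancing time (a new reading comes with each control period).
- robot.read_camera(name): name is "scene" or "top"; returns (picture, depth): 420x560x3 uint8, blue, green, red; 420x560 float32, m along the optical axis (not along the pixel's ray), 0 where there is no reading.
- robot.calibration(name): a dict with "fx", "fy", "cx", "cy" (pixels), "D" ([k1, k2, p1, p2, k3] as OpenCV has them; the pictures are not rectified), "extrinsics" (4x4, takes a point from world to camera coordinates). Camera axes: x right, y down, z forward; pixel columns grow to the right and rows downward; lengths in m; the calibration is good to about 2 mm. A picture is of the moment at which its call begins. calibration takes no time and is no camera call.
- robot.close_job(): hands the job in; it is judged then, once.
The state is a dict: "t": time; "q": joint angles; "dq": joint speeds; "joint_torque": joint torques, N m; "tool_pos": TCP position; "orientation": TCP orientation; "force": force on the tool from outside, world axes, zero at the start; "wrist_torque": the same for the moment, N m; "opening": finger opening in m; "gripper_force": force on a finger pad.
Only numpy, scipy, OpenCV 4.12 (cv2) and the standard library are available. Lean on these libraries where they do the work, as an engineer would, in place of code of your own. Each camera call takes 0.05 s, during which the arm holds its last target. There are 200 camera calls.

TASK

Lock the grey specimen carrier: fold its hasp flat over the eye on the lid, then pick up the bent steel hook by its upright tab and turn its bar through the eye along the bar's own curve, with the bow on the side of the hasp's free end. Turn it fully home until the collar bears on the eye, press it snug with a light steady pressure (about 5 N) for a moment without forcing the eye, and leave it there with its foot resting on the lid. Leave the other things on the worktop where they are.

Things in the scene. Friction and masses are not known exactly. Their poses are not given: they have to be found in the camera images.
- carrier: Grey plastic specimen carrier, fixed to the worktop: box 150 (x) x 106 (y) x 45 mm high with a flat lid. Origin: centre of its underside; z up. The hasp's hinge runs along y near the +x edge (barrel 7 mm thick, top 7 mm above the lid), the eye stands on the lid, and the hasp's free end lies to -x, roughly toward the robot.
- eye_mount: Foot plate of the steel eye on the lid; x and y as the carrier's, z up; origin on the lid's top face under the nominal middle of the eye. The eye is clamped in a slot: it truly stands up to 6 mm to either side of here along y (not measured, must be felt). Rubber-mounted: it gives about 1 mm per 8 N along y; 5 N is snug, over 12 N is forcing it.
- eye_bore (a point): Nominal middle of the eye's bore, 14 mm above the lid. The eye is an upright ring, bore 11 mm along y, outside 21 mm, 8 mm thick along y. The hook enters from -y toward +y, the centre of its curve on the -x side: at home that centre is 40 mm to -x of the eye, and the hook's foot stands on the lid on the -y side, clear of the strap.
- hasp (a joint): Hinge of the steel hasp strap (rad): 0 = flat on the lid over the eye, positive = raised. Stays where left (friction about 0.04 N m). Strap 32 mm wide, 2.5 mm thick, reaches 95 mm from the hinge axis; a 34 x 20 mm slot lets the eye through. Axis along the carrier's y, 48 mm to +x of the eye and 3.7 mm above the lid.
- hasp_end (a point): Point on the upper face of the strap's solid free end (31 mm long), 80 mm from the hinge axis, where it can be pushed down.
- hook: Loose bent steel hook, about 90 g, standing on a round foot 24 mm wide, 9 mm high. Origin: centre of the foot's underside, z up. A 6 mm round bar, centre line 13 mm up, leaves the foot along +x and bends toward +y in a level arc of radius 40 mm about the point x = 0, y = 40 mm. At home its +x is turned +30 degrees from the carrier's +x.
- hook_tab (a point): Middle of the upper part of the hook's flat upright tab, on the foot's axis, 38 mm above the foot's underside. The tab is 18 (hook x) x 8 mm (hook y) and reaches from 9 to 54 mm above the underside; grip it across its 8 mm.
- hook_collar: Collar fixed on the hook's bar, 18 mm wide, 4 mm thick. Origin: centre of its front face, x out of that face along the bar; it sits 60 degrees round the arc from the foot. This face bears on the eye when home. With the foot on the lid the bar runs 1 mm below the bore's axis.
- hook_tip (a point): End of the bar's centre line, 122 degrees round the arc from the foot; the round tip reaches 3 mm further.
- vial: Bystander: small white vial with a green cap, 34 mm wide, 62 mm high; origin centre of its underside.
- beaker: Bystander: small clear beaker, 56 mm wide, 69 mm high; origin centre of its underside.
- stapler: Bystander: small stapler, 30 x 105 x 34 mm; origin centre of its underside.

How it is judged:
On the way, in this order (a step that is already met when the one before it is completed fails the run):
1. the hasp lies flat over the eye (within 0.08 rad) (value of joint hasp below 0.08 rad), for 0.2 s.
2. with the hasp flat, the hook's tip has passed through the eye and stands at least 12 mm beyond it (y of hook_tip in the frame of eye_mount above 0.012 m and x of hook_collar in the frame of eye_mount between -0.015 and 0.009 m and z of hook_tip in the frame of eye_mount between 0.0055 and 0.0215 m and value of joint hasp below 0.08 rad), for 0.1 s.
3. the hook is home and its collar is pressed on the eye with at least 3 N for 0.3 s (y of hook_collar in the frame of eye_mount between -0.0125 and 0.007 m and x of hook_collar in the frame of eye_mount between -0.006 and 0.006 m and z of hook_collar in the frame of eye_mount between 0.0085 and 0.0185 m and y of hook_tip in the frame of eye_mount above 0.018 m and z of hook_tip in the frame of eye_mount between 0.0055 and 0.0215 m and value of joint hasp below 0.08 rad and contact force between hook_collar and eye_mount above 3 N), for 0.3 s.
At the end, for the whole second after the job is handed in: Hasp flat (0.08 rad); hook through the eye and home: collar face -12.5 to +7 mm from the eye_mount origin along y, within 6 mm in x, 8.5 to 18.5 mm above the lid, tip at least 18 mm beyond and 5.5 to 21.5 mm above the lid; hook upright within 0.15 rad, at rest and released (y of hook_collar in the frame of eye_mount between -0.0125 and 0.007 m and x of hook_collar in the frame of eye_mount between -0.006 and 0.006 m and z of hook_collar in the frame of eye_mount between 0.0085 and 0.0185 m and y of hook_tip in the frame of eye_mount above 0.018 m and z of hook_tip in the frame of eye_mount between 0.0055 and 0.0215 m and value of joint hasp below 0.08 rad and angle between hook's own z axis and vertical below 0.15 rad and linear speed of hook below 0.02 m/s and contact force between hook and the fingers below 0.3 N); the robot touches nothing.
It fails at once if the hook is forced against the eye with more than 12 N (contact force between hook and eye_mount above 12 N).
It fails at once if a bystander (vial, beaker or stapler) is moved by more than 15 mm (distance of any of vial, beaker, stapler from where it was at the start of the episode above 0.015 m).
It also fails if it takes over 72 s, if anything falls off the work surface, if the arm or the gripper's body presses on something with over 40 N, if the wrist force passes 120 N, or if a joint passes its speed limit or range.

## Working session

There is one attempt and no reset: what is moved stays moved. The work goes in short steps, Python scripts to look and compute and a tool call to move; the robot and the scene stay as the last step left them, time stands still between calls to the robot, and variables do not carry over. Pictures are saved under pics/ and viewed, at most 10 in all, crops included, and the job is handed in when it is done.

Besides the shell and the picture viewer there is one more tool, called as name(argument=value, ...) on one line, values as JSON. apply_moves: Moves the arm, as the interface text tells. Its arguments: {"type":"object","properties":{"series":{"type":"array"},"claw":{"type":"number"},"newtons":{"type":"number"}},"required":["series"]}

```bash
mkdir -p pics; ls; cat > h.py <<'E'
import numpy as np, cv2
from plant import robot
from scipy.spatial.transform import Rotation as R
def grab(n,save=None):
    im,d=robot.read_camera(n); np.savez(n+'.npz',im=im,d=d)
    if save: cv2.imwrite('pics/'+save,im)
    return im,d
def ray(n,uv):
    c=robot.calibration(n);K=np.array([[c['fx'],0,c['cx']],[0,c['fy'],c['cy']],[0,0,1]])
    p=cv2.undistortPoints(np.array(uv,float).reshape(-1,1,2),K,np.array(c['D'],float)).reshape(-1,2)
    E=np.array(c['extrinsics']);Rm=E[:3,:3];o=-Rm.T@E[:3,3]
    return o,np.c_[p,np.ones(len(p))]@Rm   # dir with unit depth
def onz(n,uv,z):
    o,d=ray(n,uv); return o+d*((z-o[2])/d[:,2])[:,None]
def cloud(n,uv,dep):
    o,d=ray(n,uv); return o+d*np.asarray(dep)[:,None]
def proj(n,P):
    c=robot.calibration(n);K=np.array([[c['fx'],0,c['cx']],[0,c['fy'],c['cy']],[0,0,1]]);E=np.array(c['extrinsics'])
    return cv2.projectPoints(np.array(P,float).reshape(-1,1,3),cv2.Rodrigues(E[:3,:3])[0],E[:3,3],K,np.array(c['D'],float))[0].reshape(-1,2)
E
python3 - <<'E'
from h import *
for n in ['scene','top']:
    grab(n,n+'0.png'); c=robot.calibration(n);E=np.array(c['extrinsics']);print(n,c['fx'],-E[:3,:3].T@E[:3,3],E[2,:3])
print(robot.read_state())
E
```

```text
pics
scene 428.96067948880886 [-0.03153986 -0.69137451  0.63694986] [ 0.64930341  0.42037941 -0.63378721]
top 411.6318575683215 [ 0.41117544 -0.293831    0.88636301] [ 0.16292578 -0.00932248 -0.98659428]
{'t': 0.1, 'q': array([ 1.03559478e+00,  1.31074788e-01,  1.48918211e+00, -1.68226806e-05,
        1.52302571e+00, -8.54486238e-02]), 'dq': array([-2.19334017e-04, -9.40468709e-04, -2.78689700e-03, -2.08261111e-03,
        6.57756522e-04,  4.59509372e-05]), 'joint_torque': array([ 7.83234500e-04, -5.61335385e+01, -4.93095088e+01,  7.70038250e-02,
        2.90679408e-02, -1.54081744e-05]), 'tool_pos': array([0.26074465, 0.54014244, 0.40379214]), 'orientation': array([-7.00417999e-01, -3.06200439e+00,  2.53543500e-03]), 'force': array([-0.62757878,  0.19786466,  0.25132819]), 'wrist_torque': array([-0.00503   , -0.03119324, -0.01083974]), 'gripper_force': 0.0, 'opening': 0.09272423795667226}
```

View pics/scene0.png

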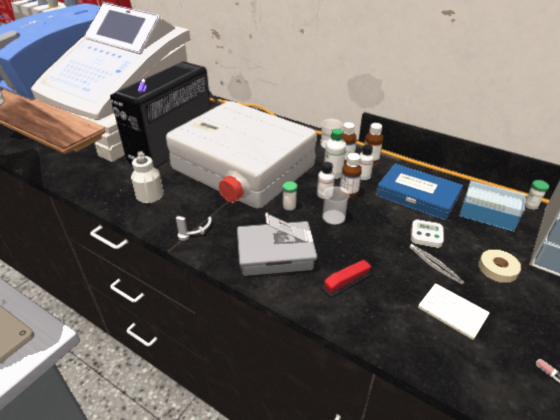

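View pics/top0.png

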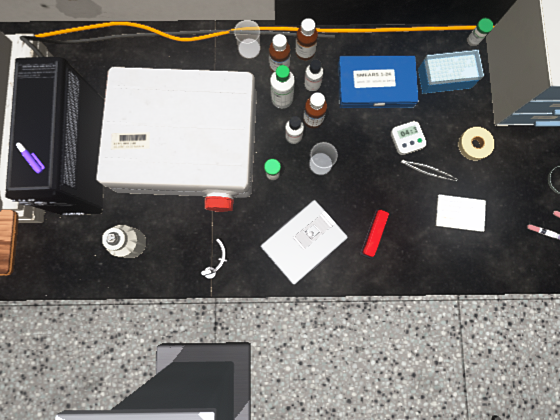

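The scene view shows the carrier at about (276,247) with the hasp raised, the hook at (190,228), the vial at (290,195), the beaker at (335,205) and the stapler at (348,277). In the top view the carrier is at (305,241) and the hook's foot at (210,270).

```bash
python3 - <<'E'
from h import *
t=cv2.imread('pics/top0.png');s=cv2.imread('pics/scene0.png')
a=cv2.resize(t[195:290,190:355],None,fx=4.8,fy=4.8,interpolation=cv2.INTER_CUBIC)[:300*2]
b=cv2.resize(s[200:280,165:325],None,fx=4.8,fy=4.8,interpolation=cv2.INTER_CUBIC)
cv2.imwrite('pics/ct.png',a);cv2.imwrite('pics/cs.png',b)
D=np.load('top.npz');d=D['d'];im=D['im']
v,u=np.mgrid[195:290,190:400];uv=np.c_[u.ravel(),v.ravel()]
P=cloud('top',uv,d[195:290,190:400].ravel());np.set_printoptions(precision=4,suppress=True)
# lid: light grey, z .04-.05
m=(P[:,2]>.03)&(P[:,2]<.056);
mm=np.zeros(d.shape,np.uint8);mm[uv[m,1],uv[m,0]]=255
n,l,st,c=cv2.connectedComponentsWithStats(mm);print(st,c)
k=1+np.argmax(st[1:,4]);cnt=cv2.findContours((l==k).astype(np.uint8),0,2)[0][0]
hull=cv2.convexHull(cnt).reshape(-1,2)
Q=onz('top',hull,.045);r=cv2.minAreaRect(Q[:,:2].astype(np.float32));print(r,cv2.boxPoints(r))
lid=P[m];print(np.percentile(lid[:,2],[5,50,95]))
hk=(uv[:,0]<240)&(uv[:,1]>230)&(P[:,2]>.006);print(np.c_[uv[hk],P[hk]][::4])
E
```

```text
[[     0      0    560    420 231434]
 [   232    195     16      2     19]
 [   205    198      1      1      1]
 [   233    198      1      2      2]
 [   233    201      1      3      3]
 [   261    200     87     85   3299]
 [   206    209     27      3     45]
 [   387    217      1      1      1]
 [   378    218      2      2      2]
 [   381    220      1      1      1]
 [   384    220      1      1      1]
 [   376    222      1      2      2]
 [   378    222      4      2      4]
 [   383    223      2      2      3]
 [   305    225     15     14     90]
 [   365    225     18     31    248]
 [   381    225      1      1      1]
 [   384    226      1      1      1]
 [   202    269     11      6     43]] [[279.075  208.971 ]
 [239.5789 195.1579]
 [205.     198.    ]
 [233.     198.5   ]
 [233.     202.    ]
 [302.9445 242.9233]
 [218.6444 209.8889]
 [387.     217.    ]
 [378.5    218.5   ]
 [381.     220.    ]
 [384.     220.    ]
 [376.     222.5   ]
 [379.5    222.75  ]
 [383.3333 223.3333]
 [312.2778 231.2222]
 [373.7298 240.3065]
 [381.     225.    ]
 [384.     226.    ]
[... 2453 characters left out ...]
  0.4259  -0.1414   0.0517]
 [206.     273.       0.4257  -0.1502   0.0564]
 [210.     273.       0.4258  -0.1562   0.0448]
 [214.     273.       0.4263  -0.1589   0.01  ]
 [203.     274.       0.4238  -0.1444   0.0572]
 [207.     274.       0.424   -0.1495   0.0404]
 [211.     274.       0.4243  -0.1524   0.008 ]
 [205.     275.       0.4224  -0.1401   0.0098]
 [209.     275.       0.4223  -0.1484   0.0092]
 [213.     275.       0.4222  -0.1569   0.0098]
 [207.     276.       0.4203  -0.144    0.008 ]
 [211.     276.       0.4202  -0.1526   0.009 ]
 [208.     277.       0.4181  -0.1467   0.0113]
 [212.     277.       0.4181  -0.1549   0.0102]
 [202.     288.       0.4112  -0.2938   0.8864]]
```

View pics/ct.png

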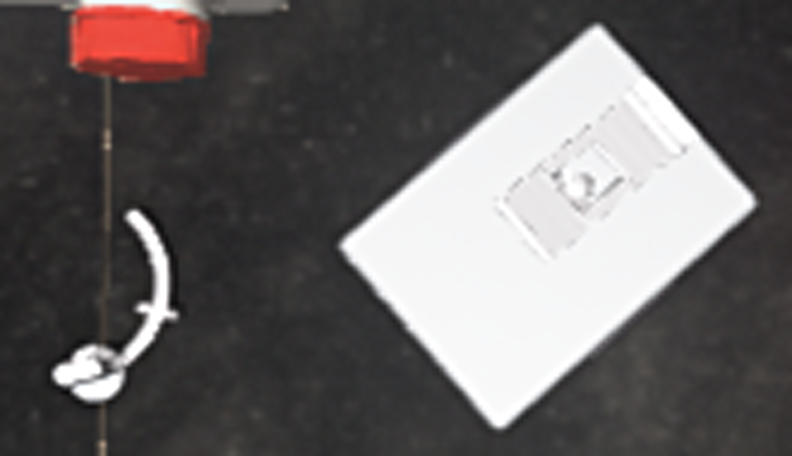

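View pics/cs.png

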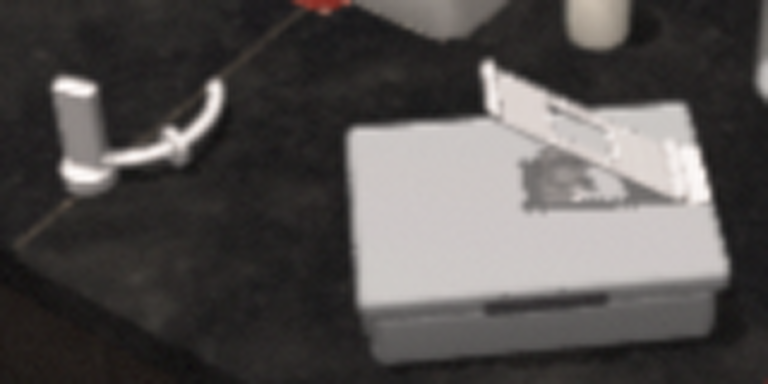

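The top crop shows the raised hasp hinged on the upper-right edge (barrel at about (657,118)), the eye showing through its slot at (580,185), and the hook's foot at (97,373) with its tip at (132,215). The scene crop shows the strap raised by about 0.5 rad. Next I'll fit poses.

```bash
python3 - <<'E'
from h import *
np.set_printoptions(precision=4,suppress=True)
D=np.load('top.npz');im,d=D['im'],D['d']
g=cv2.cvtColor(im,6)
m=np.zeros_like(g);m[190:300,250:352]=(g[190:300,250:352]>225)
m=cv2.morphologyEx(m,cv2.MORPH_CLOSE,np.ones((7,7)))
n,l,st,c=cv2.connectedComponentsWithStats(m);k=1+np.argmax(st[1:,4])
cn=max(cv2.findContours((l==k).astype(np.uint8),0,1)[0],key=cv2.contourArea)
Q=onz('top',cn.reshape(-1,2)+0.0,.045)
r=cv2.minAreaRect(Q[:,:2].astype(np.float32));print('lid',r)
c0=np.array(r[0]);yaw=np.deg2rad(-50.0)
b=cv2.boxPoints(r);e=[b[i]-b[(i+1)%4] for i in range(2)];e=max(e,key=np.linalg.norm)
if e[0]<0:e=-e
yaw=np.arctan2(e[1],e[0]);print('yaw',np.rad2deg(yaw))
X=np.array([np.cos(yaw),np.sin(yaw)]);Y=np.array([-X[1],X[0]])
np.savez('car.npz',c0=c0,yaw=yaw)
for nme,box in [('top',(190,300,250,352)),('scene',(205,280,235,325))]:
    D=np.load(nme+'.npz');d=D['d'];v,u=np.mgrid[box[0]:box[1],box[2]:box[3]];uv=np.c_[u.ravel(),v.ravel()]
    P=cloud(nme,uv,d[v,u].ravel())
    L=np.c_[(P[:,:2]-c0)@X,(P[:,:2]-c0)@Y,P[:,2]-.045]*1000
    ok=(abs(L[:,0])<90)&(abs(L[:,1])<60)&(L[:,2]<90)
    lid=ok&(abs(L[:,2])<5);print(nme,'lid x',np.percentile(L[lid,0],[1,99]),'y',np.percentile(L[lid,1],[1,99]),'z',np.median(L[lid,2]))
    h=ok&(L[:,2]>5.5);o=np.argsort(L[h,0]);print(np.c_[uv[h],L[h]][o][::5].round(0).astype(int).tolist())
# hook
D=np.load('top.npz');d=D['d'];v,u=np.mgrid[235:285,195:235];uv=np.c_[u.ravel(),v.ravel()];P=cloud('top',uv,d[v,u].ravel())
bar=(P[:,2]>.0125)&(P[:,2]<.022)&(P[:,0]>.44)&(P[:,0]<.52)
q=P[bar][:,:2];A=np.c_[2*q,np.ones(len(q))];s=np.linalg.lstsq(A,(q**2).sum(1),rcond=None)[0];print('circle',s[:2],np.sqrt(s[2]+s[:2]@s[:2]),len(q))
tab=(P[:,2]>.03)&(P[:,2]<.07);print('tabtop',P[tab].mean(0),cv2.minAreaRect(P[tab][:,:2].astype(np.float32)))
ft=(P[:,2]>.004)&(P[:,2]<.0125)&(P[:,0]<.445);print('foot',P[ft].min(0),P[ft].max(0))
E
```

```text
lid ((0.4883745014667511, -0.34763506054878235), (0.10159868001937866, 0.1465882509946823), 40.00749969482422)
yaw -49.9925
top lid x [-73.4543  73.0244] y [-52.1553  52.0019] z -0.04708009249505818
[[277, 257, -63, 11, 6], [297, 242, -17, 6, 53], [295, 239, -17, 12, 59], [298, 242, -16, 4, 59], [301, 245, -16, -4, 58], [297, 240, -15, 9, 57], [300, 243, -15, 0, 58], [296, 238, -14, 13, 56], [299, 241, -13, 5, 55], [302, 244, -13, -3, 53], [298, 239, -12, 9, 54], [295, 235, -11, 18, 53], [298, 238, -11, 10, 54], [301, 241, -10, 2, 52], [305, 245, -9, -9, 53], [300, 239, -9, 6, 51], [303, 242, -8, -2, 50], [300, 238, -8, 8, 52], [297, 234, -7, 18, 50], [299, 236, -7, 12, 50], [303, 240, -6, 1, 50], [299, 235, -5, 14, 49], [302, 238, -4, 6, 49], [305, 241, -4, -3, 48], [308, 244, -3, -11, 47], [305, 240, -3, -1, 49], [303, 237, -2, 6, 48], [306, 240, -1, -2, 49], [307, 241, -1, -5, 45], [303, 236, 0, 7, 46], [307, 240, 1, -4, 46], [303, 235, 1, 9, 46], [305, 237, 2, 3, 43], [301, 232, 3, 16, 42], [307, 238, 3, -1, 43], [301, 231, 4, 17, 41], [305, 235, 4, 6, 44], [301, 230, 5, 19, 42],
[... 3104 characters left out ...]
0, 16], [296, 227, 43, 19, 15], [297, 229, 44, 12, 16], [299, 237, 45, -8, 13], [300, 239, 46, -13, 12], [300, 237, 47, -8, 12], [301, 239, 48, -14, 12], [301, 237, 49, -8, 12], [302, 239, 50, -13, 12], [300, 230, 51, 16, 9], [302, 237, 52, -4, 8], [302, 235, 53, 2, 8], [303, 236, 54, -2, 9], [302, 230, 55, 16, 9], [303, 233, 56, 9, 7], [303, 230, 58, 19, 6], [305, 235, 59, 3, 7], [305, 233, 60, 9, 6], [305, 231, 61, 15, 7], [306, 233, 62, 9, 6]]
circle [ 0.4675 -0.1538] 0.027978528978465436 94
tabtop [ 0.428  -0.151   0.0509] ((0.4279855489730835, -0.14984971284866333), (0.007753740064799786, 0.017635244876146317), 15.786886215209961)
foot [ 0.4181 -0.1737  0.0048] [ 0.4428 -0.1393  0.0125]
```

```bash
cat >> h.py <<'E'
np.set_printoptions(precision=4,suppress=True)
def go(xyz,al,off=0.167):
    """shift (tool axes, mm) bringing point `off` ahead of TCP to xyz, then turn about tool z to yaw al (deg, tool y)."""
    s=robot.read_state();Rm=R.from_rotvec(s['orientation']).as_matrix();p=s['tool_pos']+Rm[:,2]*off
    a=np.arctan2(Rm[1,1],Rm[0,1]);dt=-((np.deg2rad(al)-a+np.pi)%(2*np.pi)-np.pi)
    print('t',s['t'],'pt',p,'al',np.rad2deg(a),'tilt',Rm[:2,2],'F',s['force'],'open',s['opening'])
    print('shift mm',Rm.T@(np.array(xyz)-p)*1000,'turn z',dt)
E
python3 -c "
from h import *
go([.4823,-.3357,.218],40,.186)"
```

```text
t 0.1 pt [0.2606 0.5399 0.2178] al 64.23110841576812 tilt [-0.0008 -0.0015] F [-0.6276  0.1979  0.2513] open 0.09272423795667226
shift mm [-580.3123 -692.1107    0.8848] turn z 0.4229126232628606
```

apply_moves(series=[[[-24.2, -28.8, 0], [0, 0, 0]], [[-24.2, -28.8, 0], [0, 0, 0]], [[-24.2, -28.8, 0], [0, 0, 0]], [[-24.2, -28.8, 0], [0, 0, 0]], [[-24.2, -28.8, 0], [0, 0, 0]], [[-24.2, -28.8, 0], [0, 0, 0]], [[-24.2, -28.8, 0], [0, 0, 0]], [[-24.2, -28.8, 0], [0, 0, 0]], [[-24.2, -28.8, 0], [0, 0, 0]], [[-24.2, -28.8, 0], [0, 0, 0]], [[-24.2, -28.8, 0], [0, 0, 0]], [[-24.2, -28.8, 0], [0, 0, 0]]], claw=0, newtons=20)

```text
t: 1.1
tool_pos: [0.3719, 0.1011, 0.4045]
orientation: [0.7, 3.062, 0.0]
force: [0.3, 0.3, -0.1]
opening: 0.0178
gripper_force: 0.0
```

apply_moves(series=[[[-24.2, -28.8, 0], [0, 0, 0]], [[-24.2, -28.8, 0], [0, 0, 0]], [[-24.2, -28.8, 0], [0, 0, 0]], [[-24.2, -28.8, 0], [0, 0, 0]], [[-24.2, -28.8, 0], [0, 0, 0]], [[-24.2, -28.8, 0], [0, 0, 0]], [[-24.2, -28.8, 0], [0, 0, 0]], [[-24.2, -28.8, 0], [0, 0, 0]], [[-24.2, -28.8, 0], [0, 0, 0]], [[-24.2, -28.8, 0], [0, 0, 0]], [[-24.2, -28.8, 0], [0, 0, 0]], [[-24.2, -28.8, 0], [0, 0, 0]]])

```text
t: 2.1
tool_pos: [0.4833, -0.3366, 0.404]
orientation: [-0.701, -3.062, -0.001]
force: [0.4, -0.4, 1.0]
opening: 0.0005
gripper_force: 0.0
```

apply_moves(series=[[[0, 0, 20], [0, 0, 0.106]], [[0, 0, 20], [0, 0, 0.106]], [[0, 0, 20], [0, 0, 0.106]], [[0, 0, 20], [0, 0, 0.105]], [[0, 0, 10], [0, 0, 0]], [[0, 0, 0], [0, 0, 0]]])

```text
t: 2.6
tool_pos: [0.4824, -0.3339, 0.3112]
orientation: [-1.321, -2.844, -0.002]
force: [-0.2, -0.9, -1.0]
opening: 0.0003
gripper_force: 0.0
```

```bash
python3 -c "
from h import *
go([.4823,-.3357,.05],40,.186)"
```

```text
t 2.6 pt [ 0.4815 -0.3332  0.1252] al 40.174892781264965 tilt [-0.0046  0.0038] F [-0.2301 -0.8521 -1.0058] open 0.0003152984959269138
shift mm [-2.8733 -0.9571 75.1741] turn z 0.003052454871043775
```

apply_moves(series=[[[-1, -0.5, 6], [0, 0, 0]], [[0, 0, 6], [0, 0, 0]], [[0, 0, 6], [0, 0, 0]], [[0, 0, 6], [0, 0, 0]], [[0, 0, 6], [0, 0, 0]], [[0, 0, 6], [0, 0, 0]], [[0, 0, 6], [0, 0, 0]], [[0, 0, 6], [0, 0, 0]], [[0, 0, 6], [0, 0, 0]], [[0, 0, 5], [0, 0, 0]], [[0, 0, 5], [0, 0, 0]], [[0, 0, 5], [0, 0, 0]]])

```text
t: 3.6
tool_pos: [0.4836, -0.3357, 0.2452]
orientation: [-1.328, -2.847, -0.0]
force: [0.9, 0.3, 0.5]
opening: 0.0003
gripper_force: 0.2
```

apply_moves(series=[[[0, 0, 2], [0, 0, 0]], [[0, 0, 1.5], [0, 0, 0]], [[0, 0, 1], [0, 0, 0]], [[0, 0, 0.5], [0, 0, 0]], [[0, 0, 0], [0, 0, 0]], [[0, 0, 0], [0, 0, 0]]])

```text
t: 4.1
tool_pos: [0.4837, -0.3358, 0.241]
orientation: [1.328, 2.847, -0.0]
force: [0.8, -0.5, 0.6]
opening: 0.0006
gripper_force: 0.0
```

apply_moves(series=[[[0, 0, 1.5], [0, 0, 0]], [[0, 0, 1], [0, 0, 0]], [[0, 0, 1], [0, 0, 0]], [[0, 0, 0.5], [0, 0, 0]], [[0, 0, 0], [0, 0, 0]]])

```text
t: 4.52
tool_pos: [0.4836, -0.3357, 0.2366]
orientation: [-1.328, -2.847, -0.0]
force: [0.5, -0.0, 0.4]
opening: 0.0003
gripper_force: 0.0
```

apply_moves(series=[[[0, 0, 0.7], [0, 0, 0]], [[0, 0, 0], [0, 0, 0]], [[0, 0, 0], [0, 0, 0]]])

```text
t: 4.77
tool_pos: [0.4836, -0.3357, 0.2359]
orientation: [-1.328, -2.847, -0.0]
force: [-0.7, 1.0, 0.2]
opening: 0.0005
gripper_force: 0.0
```

apply_moves(series=[[[0, 0, 0.5], [0, 0, 0]], [[0, 0, 0.5], [0, 0, 0]], [[0, 0, 0], [0, 0, 0]], [[0, 0, 0], [0, 0, 0]]])

```text
t: 5.1
tool_pos: [0.4836, -0.3357, 0.235]
orientation: [-1.328, -2.847, -0.0]
force: [0.1, -1.1, -0.7]
opening: 0.0007
gripper_force: 0.0
```

apply_moves(series=[[[0, 0, -20], [0, 0, 0]], [[0, 0, -30], [0, 0, 0]], [[0, 0, -30], [0, 0, 0]], [[0, 0, -10], [0, 0, 0]], [[0, 0, 0], [0, 0, 0]]], claw=0.7)

```text
t: 5.52
tool_pos: [0.4847, -0.3365, 0.3292]
orientation: [1.325, 2.841, -0.003]
force: [0.1, -1.5, -1.0]
opening: 0.029
gripper_force: 0.0
```

```bash
python3 -c "
from h import *
go([.428,-.150,.13],15.8)"
```

```text
t 5.5167 pt [ 0.4856 -0.3373  0.1622] al 39.994768459185316 tilt [ 0.0054 -0.0044] F [ 0.0907 -1.489  -0.9558] open 0.028996448773718587
shift mm [180.6921  76.231   31.0524] turn z 0.4222783713704592
```

apply_moves(series=[[[30, 12.7, 0], [0, 0, 0]], [[30, 12.7, 0], [0, 0, 0]], [[30, 12.7, 0], [0, 0, 0]], [[30, 12.7, 0], [0, 0, 0]], [[30, 12.7, 0], [0, 0, 0]], [[30, 12.7, 0], [0, 0, 0]], [[0, 0, 8], [0, 0, 0.105]], [[0, 0, 8], [0, 0, 0.105]], [[0, 0, 8], [0, 0, 0.105]], [[0, 0, 6], [0, 0, 0.107]], [[0, 0, 0], [0, 0, 0]], [[0, 0, 0], [0, 0, 0]]])

```text
t: 6.52
tool_pos: [0.4257, -0.1485, 0.2934]
orientation: [-1.889, -2.507, 0.001]
force: [-0.3, -1.3, 0.6]
opening: 0.065
gripper_force: 0.0
```

```bash
python3 - <<'E'
from h import *
go([.428,-.150,.038],15.8)
Z=np.load('car.npz');c0=Z['c0'];yaw=float(Z['yaw']);X=np.array([np.cos(yaw),np.sin(yaw)]);Y=np.array([-X[1],X[0]])
for nme,box in [('top',(190,300,250,352)),('scene',(205,280,235,325))]:
    im,d=grab(nme,nme+'1.png');v,u=np.mgrid[box[0]:box[1],box[2]:box[3]];uv=np.c_[u.ravel(),v.ravel()]
    P=cloud(nme,uv,d[v,u].ravel())
    L=np.c_[(P[:,:2]-c0)@X,(P[:,:2]-c0)@Y,P[:,2]-.045]*1000
    ok=(abs(L[:,0])<72)&(abs(L[:,1])<50)&(L[:,2]<90)
    e=ok&(L[:,2]>9)&(L[:,0]<45);print(nme,'eye',L[e].round(0).astype(int).tolist())
    s=ok&(L[:,2]>2.5)&(L[:,2]<8);print('strap x',np.percentile(L[s,0],[2,50,98]),'y',np.percentile(L[s,1],[2,50,98]),'z',np.median(L[s,2]))
    a=ok&(L[:,0]<-5)&(L[:,0]>-30)&(abs(L[:,1]-3)<10);print('end z',np.median(L[a,2]))
t=np.load('top.npz')['im'];s=np.load('scene.npz')['im']
cv2.imwrite('pics/c1.png',np.vstack([cv2.resize(t[200:250,270:350],None,fx=6,fy=6,interpolation=3),cv2.resize(s[210:260,235:315],None,fx=6,fy=6,interpolation=3)]))
E
```

```text
t 6.5167 pt [ 0.4252 -0.1483  0.1264] al 16.00876722278828 tilt [-0.0027  0.0013] F [-0.3332 -1.3037  0.6238] open 0.06500787110117355
shift mm [-2.5538  2.3804 88.3661] turn z 0.0036436754079001155
top eye [[20, 7, 22], [22, 5, 19], [17, 6, 23], [19, 5, 22], [20, 4, 22], [22, 3, 19], [14, 6, 25], [15, 5, 24], [17, 4, 23], [18, 2, 25], [21, 1, 20], [22, 0, 18], [12, 6, 19], [13, 5, 23], [14, 3, 24], [16, 2, 24], [17, 1, 26], [19, 0, 23], [8, 6, 24], [10, 4, 25], [11, 3, 27], [12, 2, 26], [14, 1, 26], [16, -1, 24], [6, 6, 21], [7, 4, 22], [8, 3, 24], [10, 2, 23], [11, 0, 24], [13, -1, 24], [3, 6, 16], [5, 4, 20], [6, 3, 22], [7, 2, 23], [9, 0, 23], [3, 3, 18], [5, 1, 20], [6, 0, 22], [9, -1, 11], [4, 0, 17]]
strap x [-55.9683  15.8328  69.0129] y [-42.8588   1.3624  40.8805] z 3.70770130206248
end z 3.5713686744789226
scene eye [[11, 6, 25], [13, 7, 24], [15, 5, 26], [7, 6, 23], [9, 6, 23], [10, 4, 24], [12, 2, 25], [14, 4, 24], [16, 3, 24], [19, 6, 22], [4, 4, 22], [7, 4, 22], [8, 2, 23], [10, 2, 23], [12, 1, 24], [14, 0, 25], [16, 0, 25], [18, 2, 22], [20, 4, 20], [4, 2, 21], [6, 1, 22], [8, -2, 25], [10, -1, 24], [12, -2, 24], [14, 0, 22], [16, -2, 23], [18, 0, 22], [20, 1, 20], [3, 4, 17], [4, -1, 21], [6, -1, 21], [8, 1, 19], [10, -1, 21], [16, 0, 20], [18, 1, 18], [20, -2, 21], [22, 1, 17], [2, 3, 15], [4, -1, 19], [6, 0, 18], [17, 5, 12], [18, -1, 17], [20, 0, 16], [22, -1, 17], [2, -1, 16], [4, -1, 16], [6, -1, 15], [9, 5, 10], [15, 5, 9], [17, 5, 9], [18, 0, 14], [20, -1, 14], [22, 0, 13], [4, 1, 12], [6, 0, 12], [10, 3, 9], [14, 2, 10], [16, 0, 11], [18, 0, 10], [20, -2, 12], [4, 0, 10], [6, -2, 12], [8, 0, 10], [10, -2, 11], [16, -1, 10]]
strap x [-34.4984  21.8496  67.3013] y [-24.5827   0.3065  19.057 ] z 3.8856376453193926
end z 3.9223820539896344
```

View pics/c1.png

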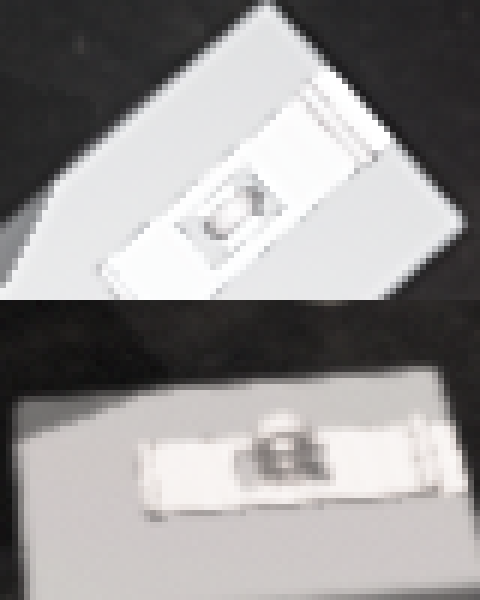

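The pictures show the strap flat, with the eye standing in its slot at (230,215) in the top crop. In the carrier frame the eye is at about (12.5, 2.5) mm. Next I pick up the hook.

apply_moves(series=[[[-2.6, 2.4, 10], [0, 0, 0.004]], [[0, 0, 10], [0, 0, 0]], [[0, 0, 10], [0, 0, 0]], [[0, 0, 10], [0, 0, 0]], [[0, 0, 10], [0, 0, 0]], [[0, 0, 10], [0, 0, 0]], [[0, 0, 10], [0, 0, 0]], [[0, 0, 10], [0, 0, 0]], [[0, 0, 5], [0, 0, 0]], [[0, 0, 3], [0, 0, 0]], [[0, 0, 0], [0, 0, 0]], [[0, 0, 0], [0, 0, 0]]])

```text
t: 7.62
tool_pos: [0.4295, -0.1508, 0.2072]
orientation: [1.9, 2.502, -0.0]
force: [0.4, -0.2, 0.8]
opening: 0.065
gripper_force: 0.0
```

```bash
python3 -c "
from h import *
go([.428,-.150,.038],15.8)"
```

```text
t 7.6167 pt [ 0.4295 -0.1508  0.0402] al 15.585130614879347 tilt [ 0.0001 -0.0001] F [ 0.3636 -0.1605  0.7714] open 0.06496337696983143
shift mm [ 1.1623 -1.2269  2.2092] turn z -0.003750178232091006
```

apply_moves(series=[[[1.2, -1.2, 2.2], [0, 0, -0.004]], [[0, 0, 0], [0, 0, 0]], [[0, 0, 0], [0, 0, 0]]])

```text
t: 7.87
tool_pos: [0.4279, -0.1499, 0.2051]
orientation: [1.894, 2.506, 0.0]
force: [0.7, -0.6, -0.2]
opening: 0.0651
gripper_force: 0.0
```

apply_moves(series=[[[0, 0, 0], [0, 0, 0]], [[0, 0, 0], [0, 0, 0]], [[0, 0, 0], [0, 0, 0]], [[0, 0, 0], [0, 0, 0]], [[0, 0, 0], [0, 0, 0]], [[0, 0, 0], [0, 0, 0]], [[0, 0, 0], [0, 0, 0]], [[0, 0, 0], [0, 0, 0]], [[0, 0, 0], [0, 0, 0]], [[0, 0, 0], [0, 0, 0]]], claw=0, newtons=40)

```text
t: 8.7
tool_pos: [0.4279, -0.1499, 0.2048]
orientation: [1.895, 2.506, 0.0]
force: [0.3, -0.6, 0.6]
opening: 0.0076
gripper_force: 40.0
```

```bash
python3 -c "
from h import *
go([.428,-.150,.038],15.8)"
```

```text
t 8.7 pt [ 0.4279 -0.1499  0.0378] al 15.8108036947837 tilt [ 0.0001 -0.    ] F [ 0.2682 -0.6041  0.608 ] open 0.007589192933375543
shift mm [-0.1393  0.0775 -0.1577] turn z 0.0001885600453559455
```

apply_moves(series=[[[0, 0, -2], [0, 0, 0]], [[0, 0, -8], [0, 0, 0]], [[0, 0, -15], [0, 0, 0]], [[0, 0, -20], [0, 0, 0]], [[0, 0, -20], [0, 0, 0]], [[0, 0, -20], [0, 0, 0]], [[0, 0, -5], [0, 0, 0]], [[0, 0, 0], [0, 0, 0]], [[0, 0, 0], [0, 0, 0]]])

```text
t: 9.45
tool_pos: [0.4278, -0.1498, 0.2946]
orientation: [1.895, 2.506, 0.0]
force: [-1.3, -1.1, -1.1]
opening: 0.0075
gripper_force: 40.0
```

```bash
python3 -c "
from h import *
go([.4302,-.3206,.1278],-10)"
```

```text
t 9.45 pt [ 0.4278 -0.1499  0.1276] al 15.815679728970597 tilt [ 0.0002 -0.0002] F [-1.3315 -1.1074 -1.1091] open 0.007535407471047106
shift mm [-164.9339  -44.2348   -0.2028] turn z 0.4505686099108943
```

apply_moves(series=[[[-20.6, -5.5, 0], [0, 0, 0]], [[-20.6, -5.5, 0], [0, 0, 0]], [[-20.6, -5.5, 0], [0, 0, 0]], [[-20.6, -5.5, 0], [0, 0, 0]], [[-20.6, -5.5, 0], [0, 0, 0]], [[-20.6, -5.5, 0], [0, 0, 0]], [[-20.6, -5.5, 0], [0, 0, 0]], [[-20.6, -5.5, 0], [0, 0, 0]]])

```text
t: 10.12
tool_pos: [0.4297, -0.321, 0.2925]
orientation: [-1.893, -2.503, -0.001]
force: [-0.3, 0.4, -0.6]
opening: 0.0072
gripper_force: 40.0
```

apply_moves(series=[[[0, 0, 0], [0, 0, 0.09]], [[0, 0, 0], [0, 0, 0.09]], [[0, 0, 0], [0, 0, 0.09]], [[0, 0, 0], [0, 0, 0.09]], [[0, 0, 0], [0, 0, 0.09]], [[0, 0, 0], [0, 0, 0]], [[0, 0, 0], [0, 0, 0]]])

```text
t: 10.7
tool_pos: [0.43, -0.32, 0.2931]
orientation: [-2.401, -2.022, 0.001]
force: [-0.8, 0.4, 0.1]
opening: 0.0077
gripper_force: 40.0
```

```bash
python3 - <<'E'
from h import *
go([.4302,-.3206,.1278],-10)
t,_=grab('top','top2.png');s,_=grab('scene','scene2.png')
cv2.imwrite('pics/c2.png',np.vstack([cv2.resize(t[190:290,240:373],None,fx=3,fy=3,interpolation=3),cv2.resize(s[170:270,210:343],None,fx=3,fy=3,interpolation=3)]))
E
```

```text
t 10.7 pt [ 0.4297 -0.3197  0.1261] al -9.81026600010083 tilt [-0.002   0.0018] F [-0.7789  0.4136  0.0526] open 0.007677617991430563
shift mm [-0.7648  0.6813 -1.6736] turn z 0.0033114830012190843
```

View pics/c2.png

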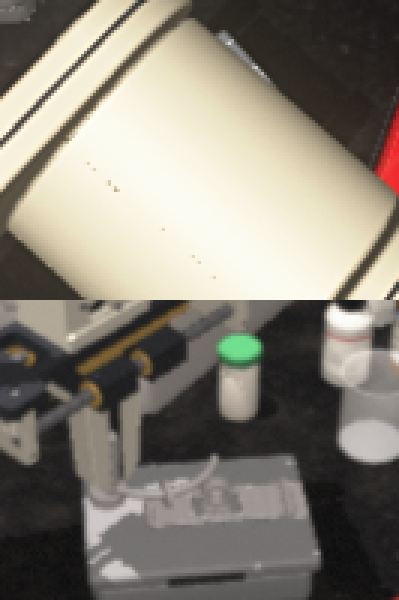

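In the lower half (scene view) the hook is held over the carrier with its tip at about (216,457) in the crop, just short of the eye. The arm blocks the top view. I'll descend and check the tip against its predicted position.

apply_moves(series=[[[-0.8, 0.7, 6], [0, 0, 0.003]], [[0, 0, 8], [0, 0, 0]], [[0, 0, 8], [0, 0, 0]], [[0, 0, 8], [0, 0, 0]], [[0, 0, 6], [0, 0, 0]], [[0, 0, 2], [0, 0, 0]], [[0, 0, 0], [0, 0, 0]], [[0, 0, 0], [0, 0, 0]], [[0, 0, 0], [0, 0, 0]]])

```text
t: 11.55
tool_pos: [0.4312, -0.3215, 0.2573]
orientation: [2.408, 2.016, 0.0]
force: [-0.7, 1.0, -1.5]
opening: 0.0075
gripper_force: 40.0
```

```bash
cat >> h.py <<'E'
Zc=np.load('car.npz');c0=Zc['c0'];yw=float(Zc['yaw']);X=np.array([np.cos(yw),np.sin(yw)]);Y=np.array([-X[1],X[0]])
def car(P): P=np.atleast_2d(P);return np.c_[(P[:,:2]-c0)@X,(P[:,:2]-c0)@Y,P[:,2]-.045]*1000
def hookpts(th,z=13.):
    s=robot.read_state();Rm=R.from_rotvec(s['orientation']).as_matrix();p=s['tool_pos']+Rm[:,2]*.167
    th=np.deg2rad(np.atleast_1d(th));L=np.c_[-.04*np.sin(th),.04-.04*np.cos(th),np.full(len(th),.0378-z/1000)]
    return p+L@Rm.T
def status(eye=(12.5,2.5)):
    s=robot.read_state();P=car(hookpts([0,60,122]));C=car(hookpts([0],0)) 
    F=s['force'];print('t %.2f'%s['t'],'foot',P[0]-[0,0,13],'collar-eye',P[1]-[*eye,14],'tip-eye',P[2]-[*eye,14],'F car',F[:2]@X,F[:2]@Y,F[2],'T',s['wrist_torque'])
    Rm=R.from_rotvec(s['orientation']).as_matrix();cc=car(s['tool_pos']+Rm[:,2]*.167+Rm[:,1]*.04)[0];print('C-eye',cc[:2]-eye,'al',np.rad2deg(np.arctan2(Rm[1,1],Rm[0,1])),'tilt',Rm[:2,2])
E
python3 - <<'E'
from h import *
status()
s,d=grab('scene')
print(proj('scene',hookpts([30,60,90,122])))
eye=np.r_[c0+X*.0125+Y*.0025,.059];print('eyebore px',proj('scene',eye))
v,u=np.mgrid[205:260,240:320];uv=np.c_[u.ravel(),v.ravel()];P=cloud('scene',uv,d[v,u].ravel());L=car(P)
m=(L[:,2]>12)&(L[:,2]<30)&(L[:,0]>-50);print(np.c_[uv[m],L[m]].round(0).astype(int).tolist())
cv2.imwrite('pics/c3.png',cv2.resize(s[195:265,230:320],None,fx=7,fy=7,interpolation=3))
E
```

```text
t 11.55 foot [-56.675  -26.9751   7.5051] collar-eye [-31.6214 -43.2493   6.5324] tip-eye [ -0.458  -16.295    6.5583] F car -1.2455553565953847 0.06669832675178042 -1.5199349460986693 T [-0.0395  0.111  -0.0213]
C-eye [-38.4882  -3.8419] al -10.134851059702225 tilt [ 0.0006 -0.0005]
[[257.4513 248.5342]
 [268.4144 248.3276]
 [277.7451 244.3336]
 [282.9636 237.3213]]
eyebore px [[282.076  234.1859]]
[[281, 229, 11, 6, 25], [282, 229, 13, 7, 24], [283, 229, 15, 9, 22], [279, 230, 7, 7, 22], [280, 230, 9, 5, 23], [281, 230, 10, 4, 24], [282, 230, 12, 1, 27], [283, 230, 14, 3, 25], [284, 230, 16, 4, 23], [285, 230, 18, 2, 25], [278, 231, 5, 6, 20], [279, 231, 6, 2, 24], [280, 231, 8, 2, 23], [281, 231, 10, 1, 24], [282, 231, 12, 1, 24], [283, 231, 14, 0, 25], [284, 231, 16, -1, 25], [285, 231, 18, 0, 24], [286, 231, 20, 3, 21], [278, 232, 5, 4, 19], [279, 232, 6, -1, 24], [280, 232, 8, -2, 24], [281, 232, 10, -1, 23], [282, 232, 12, 0, 22], [283, 232, 14, 0, 22], [284, 232, 16, 0, 22], [285, 232, 18, 0, 21], [286, 232, 20, -1, 22], [277, 233, 3, 6, 15], [278, 233, 4, 2, 18], [279, 233, 
[... 3527 characters left out ...]
262, 249, -31, -42, 21], [263, 249, -30, -43, 23], [264, 249, -28, -43, 22], [265, 249, -26, -43, 22], [266, 249, -24, -44, 23], [267, 249, -22, -49, 27], [268, 249, -20, -48, 26], [269, 249, -18, -43, 21], [270, 249, -16, -43, 20], [252, 250, -50, -35, 14], [253, 250, -48, -35, 14], [259, 250, -37, -41, 19], [260, 250, -35, -43, 21], [261, 250, -33, -44, 21], [262, 250, -31, -44, 21], [263, 250, -30, -44, 20], [264, 250, -28, -43, 20], [265, 250, -26, -44, 20], [266, 250, -24, -42, 18], [267, 250, -23, -50, 26], [268, 250, -21, -49, 24], [266, 251, -24, -40, 14], [267, 251, -23, -51, 24], [268, 251, -20, -47, 20], [269, 251, -19, -49, 22], [267, 252, -22, -48, 18], [268, 252, -21, -50, 20]]
```

View pics/c3.png

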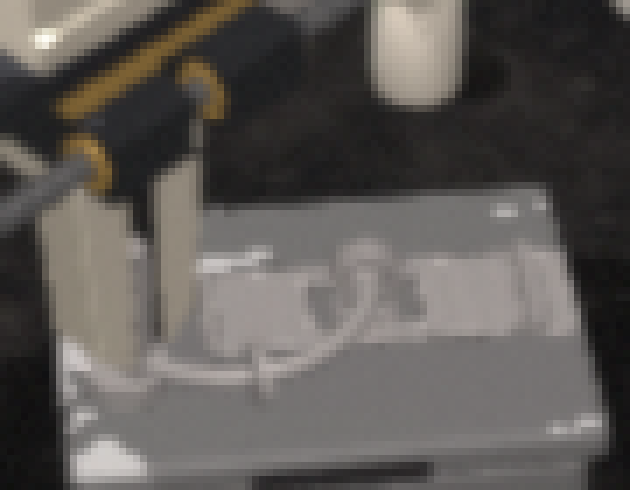

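The picture shows the bar's tip at (372,285) in the crop, lined up just in front of the eye at (365,250). I'll refine the arc centre with a fixed-radius circle fit.

```bash
python3 - <<'E'
from h import *
from scipy.optimize import least_squares
D=np.load('scene.npz');d=D['d'];v,u=np.mgrid[234:256,254:290];uv=np.c_[u.ravel(),v.ravel()];P=cloud('scene',uv,d[v,u].ravel());L=car(P)
m=(L[:,2]>14.5)&(L[:,2]<32)&(L[:,1]<-9)&(L[:,0]>-42)
Q=car(onz('scene',uv[m],.0655))  # bar axis height: lid+20.5
f=lambda c:np.hypot(Q[k,0]-c[0],Q[k,1]-c[1])-40
k=np.ones(len(Q),bool);c=np.array([-26.,-1.3])
for _ in range(4):
    c=least_squares(f,c,loss='soft_l1').x;k=np.ones(len(Q),bool);r=f(c);a=np.rad2deg(np.arctan2(Q[:,1]-c[1],Q[:,0]-c[0]));k=(abs(r)<4.5)&~((a>-90)&(a<-74))
print('C-eye seen',c-[12.5,2.5],'n',k.sum(),'ang',a[k].min(),a[k].max());r=f(c)
for lo in range(-120,-10,15):
    q=(a[k]>lo)&(a[k]<lo+15)
    if q.any():print(lo,q.sum(),r[q].mean(),r[q].min(),r[q].max())
E
```

```text
C-eye seen [-39.3896  -2.9515] n 83 ang -111.2779190054998 -13.392043360817937
-120 7 -1.467914211321611 -4.177635357211194 1.7740660271931645
-105 20 0.37600789600742635 -4.417528521861769 3.7569940818077256
-75 15 -0.03257697399951288 -3.876248122160753 3.5538575651747095
-60 16 -0.05291788926924301 -3.727512785162581 3.4890566815700126
-45 12 0.11028338271809801 -2.4732023222044717 2.7445440207489895
-30 11 -0.22715524365945391 -3.0134171884197514 2.4606921266518356
-15 2 -0.2709868551715786 -1.240402908271328 0.6984291979281707
```

apply_moves(series=[[[-0.4, -1.1, 2], [0, 0, 0]], [[0, 0, 2], [0, 0, 0]], [[0, 0, 2], [0, 0, 0]], [[0, 0, 0.5], [0, 0, 0]], [[0, 0, 0], [0, 0, 0]], [[0, 0, 0], [0, 0, 0]], [[0, 0, 0], [0, 0, 0]]])

```text
t: 12.18
tool_pos: [0.4298, -0.3215, 0.2504]
orientation: [-2.409, -2.016, 0.0]
force: [1.0, -0.1, -0.5]
opening: 0.0077
gripper_force: 40.0
```

```bash
python3 -c "
from h import *
status()"
```

```text
t 12.18 foot [-57.6137 -28.0544   0.5576] collar-eye [-32.562  -44.3337  -0.4424] tip-eye [ -1.3949 -17.3838  -0.4426] F car 0.7130405900073783 0.67697932919075 -0.49409483164130136 T [-0.0535  0.1231  0.0243]
C-eye [-39.4045  -4.9232] al -10.142760198895623 tilt [-0. -0.]
```

apply_moves(series=[[[-3.2, 0.13, 0], [0, 0, -0.08]], [[-3.2, 0.13, 0], [0, 0, -0.08]], [[-3.2, 0.13, 0], [0, 0, -0.08]], [[-2, 0.05, 0], [0, 0, -0.05]], [[-1.2, 0.02, 0], [0, 0, -0.03]], [[0, 0, 0], [0, 0, 0]], [[0, 0, 0], [0, 0, 0]]])

```text
t: 12.77
tool_pos: [0.4296, -0.3343, 0.2504]
orientation: [2.059, 2.373, 0.0]
force: [-0.4, -0.0, -0.7]
opening: 0.0079
gripper_force: 40.0
```

```bash
python3 -c "
from h import *
status()"
```

```text
t 12.77 foot [-47.9618 -36.4073   0.5894] collar-eye [-20.4834 -40.2232  -0.4097] tip-eye [ 0.6669 -4.8629 -0.4068] F car -0.23935041257725048 -0.3422445032777388 -0.6761677082782551 T [-0.0143  0.0738 -0.0046]
C-eye [-39.3336  -4.9447] al 8.122283202675465 tilt [0.0001 0.    ]
```

apply_moves(series=[[[-2, 0.05, 0], [0, 0, -0.05]], [[-2, 0.05, 0], [0, 0, -0.05]], [[-2, 0.05, 0], [0, 0, -0.05]], [[-2, 0.05, 0], [0, 0, -0.05]], [[0, 0, 0], [0, 0, 0]]])

```text
t: 13.18
tool_pos: [0.4316, -0.3422, 0.2504]
orientation: [1.808, 2.569, -0.0]
force: [-1.4, 0.7, -0.7]
opening: 0.0076
gripper_force: 40.0
```

apply_moves(series=[[[-2, 0.05, 0], [0, 0, -0.05]], [[-2, 0.05, 0], [0, 0, -0.05]], [[-2, 0.05, 0], [0, 0, -0.05]], [[-2, 0.05, 0], [0, 0, -0.05]], [[0, 0, 0], [0, 0, 0]], [[0, 0, 0], [0, 0, 0]]])

```text
t: 13.68
tool_pos: [0.4349, -0.3491, 0.2503]
orientation: [-1.549, -2.733, -0.0]
force: [0.4, 0.3, -0.7]
opening: 0.0081
gripper_force: 40.0
```

```bash
python3 -c "
from h import *
status()"
```

```text
t 13.68 foot [-33.2084 -41.8992   0.5272] collar-eye [ -8.3457 -30.1154  -0.4763] tip-eye [-2.5557 10.6788 -0.4771] F car 0.027649835226939944 0.548621349783635 -0.7425254033973837 T [-0.0218  0.0383 -0.0347]
C-eye [-39.3949  -4.9001] al 30.929329902830677 tilt [-0.0001  0.0001]
```

apply_moves(series=[[[-2, 0.05, 0], [0, 0, -0.05]], [[-2, 0.05, 0], [0, 0, -0.05]], [[-2, 0.05, 0], [0, 0, -0.05]], [[-2, 0.05, 0], [0, 0, -0.05]], [[-2, 0.05, 0], [0, 0, -0.05]], [[0, 0, 0], [0, 0, 0]]])

```text
t: 14.18
tool_pos: [0.4412, -0.357, 0.2503]
orientation: [1.192, 2.907, 0.0]
force: [0.0, -0.2, -0.9]
opening: 0.0075
gripper_force: 40.0
```

apply_moves(series=[[[-2, 0.05, 0], [0, 0, -0.05]], [[-2, 0.05, 0], [0, 0, -0.05]], [[-2, 0.05, 0], [0, 0, -0.05]], [[-2, 0.05, 0], [0, 0, -0.05]], [[0, 0, 0], [0, 0, 0]], [[0, 0, 0], [0, 0, 0]]])

```text
t: 14.68
tool_pos: [0.4473, -0.3619, 0.2503]
orientation: [-0.901, -3.01, -0.0]
force: [0.9, -0.6, -1.2]
opening: 0.0077
gripper_force: 40.0
```

```bash
python3 -c "
from h import *
status()"
```

```text
t 14.68 foot [-15.462  -40.6489   0.4904] collar-eye [ -0.5119 -14.0544  -0.5145] tip-eye [-13.0155  25.2057  -0.513 ] F car 1.0521898626659314 0.30312115641110543 -1.1905565646439964 T [ 0.0299 -0.0184  0.0269]
C-eye [-39.4295  -4.8288] al 56.67326038669056 tilt [-0.0001  0.0001]
```

apply_moves(series=[[[-2, 0.05, 0], [0, 0, -0.05]], [[-2, 0.05, 0], [0, 0, -0.05]], [[-1, 0.01, 0], [0, 0, -0.025]], [[0, 0, 0], [0, 0, 0]], [[0, 0, 0], [0, 0, 0]]])

```text
t: 15.1
tool_pos: [0.4516, -0.3645, 0.2503]
orientation: [-0.709, -3.06, -0.0]
force: [0.0, -0.0, -0.7]
opening: 0.008
gripper_force: 40.0
```

apply_moves(series=[[[-0.8, 0.01, 0], [0, 0, -0.02]], [[0, 0, 0], [0, 0, 0]], [[0, 0, 0], [0, 0, 0]]])

```text
t: 15.35
tool_pos: [0.4524, -0.3649, 0.2503]
orientation: [-0.675, -3.068, -0.0]
force: [0.2, 0.1, -0.1]
opening: 0.0077
gripper_force: 40.0
```

apply_moves(series=[[[-0.8, 0.01, 0], [0, 0, -0.02]], [[0, 0, 0], [0, 0, 0]], [[0, 0, 0], [0, 0, 0]]])

```text
t: 15.6
tool_pos: [0.4532, -0.3652, 0.2503]
orientation: [-0.644, -3.075, -0.0]
force: [0.1, 0.4, -0.6]
opening: 0.0079
gripper_force: 40.0
```

```bash
python3 -c "
from h import *
status()"
```

```text
t 15.60 foot [ -9.1671 -38.275    0.5025] collar-eye [ 0.5024 -7.4806 -0.5004] tip-eye [-18.422   29.1193  -0.4995] F car -0.20398206968014776 0.33153327448324377 -0.6272906967939302 T [ 0.0092 -0.0099  0.0495]
C-eye [-39.4137  -4.9278] al 66.34923082586708 tilt [-0.0001  0.0001]
```

apply_moves(series=[[[-0.4, 0, 0], [0, 0, -0.01]], [[0, 0, 0], [0, 0, 0]], [[0, 0, 0], [0, 0, 0]]])

```text
t: 15.85
tool_pos: [0.4535, -0.3654, 0.2503]
orientation: [-0.628, -3.078, 0.0]
force: [0.3, 0.4, -1.4]
opening: 0.0077
gripper_force: 40.0
```

apply_moves(series=[[[-0.4, 0, 0], [0, 0, -0.01]], [[0, 0, 0], [0, 0, 0]], [[0, 0, 0], [0, 0, 0]]])

```text
t: 16.1
tool_pos: [0.4539, -0.3656, 0.2503]
orientation: [0.613, 3.081, -0.0]
force: [0.6, 0.2, -0.4]
opening: 0.0081
gripper_force: 40.0
```

apply_moves(series=[[[-0.4, 0, 0], [0, 0, -0.01]], [[0, 0, 0], [0, 0, 0]], [[0, 0, 0], [0, 0, 0]]])

```text
t: 16.35
tool_pos: [0.4543, -0.3657, 0.2503]
orientation: [-0.597, -3.084, 0.0]
force: [0.7, 0.8, -1.8]
opening: 0.0078
gripper_force: 40.0
```

apply_moves(series=[[[-0.4, 0, 0], [0, 0, -0.01]], [[0, 0, 0], [0, 0, 0]], [[0, 0, 0], [0, 0, 0]]])

```text
t: 16.6
tool_pos: [0.4547, -0.3659, 0.2504]
orientation: [0.582, 3.087, -0.0]
force: [-0.2, -0.8, -0.5]
opening: 0.0077
gripper_force: 40.0
```

apply_moves(series=[[[-0.4, 0, 0], [0, 0, -0.01]], [[0, 0, 0], [0, 0, 0]], [[0, 0, 0], [0, 0, 0]]])

```text
t: 16.85
tool_pos: [0.455, -0.366, 0.2504]
orientation: [0.567, 3.09, -0.0]
force: [0.4, 0.4, -1.3]
opening: 0.0077
gripper_force: 40.0
```

apply_moves(series=[[[-0.4, 0, 0], [0, 0, -0.01]], [[0, 0, 0], [0, 0, 0]], [[0, 0, 0], [0, 0, 0]]])

```text
t: 17.1
tool_pos: [0.4554, -0.3661, 0.2503]
orientation: [-0.551, -3.093, 0.0]
force: [-0.4, -0.2, -0.4]
opening: 0.0079
gripper_force: 40.0
```

```bash
python3 -c "
from h import *
status()"
```

```text
t 17.10 foot [ -7.0066 -37.1451   0.5428] collar-eye [ 0.6219 -5.0785 -0.4577] tip-eye [-20.468   30.3179  -0.4591] F car -0.15275314354275937 -0.45574725658830484 -0.3511254398203439 T [-0.0155  0.0258 -0.0165]
C-eye [-39.3784  -4.9294] al 69.79485043270071 tilt [-0. -0.]
```

apply_moves(series=[[[-0.4, 0, 0], [0, 0, -0.01]], [[0, 0, 0], [0, 0, 0]], [[0, 0, 0], [0, 0, 0]]])

```text
t: 17.35
tool_pos: [0.4558, -0.3663, 0.2503]
orientation: [-0.536, -3.096, 0.0]
force: [1.0, 0.1, -0.9]
opening: 0.0075
gripper_force: 40.0
```

apply_moves(series=[[[-0.4, 0, 0], [0, 0, -0.01]], [[0, 0, 0], [0, 0, 0]], [[0, 0, 0], [0, 0, 0]]])

```text
t: 17.6
tool_pos: [0.4562, -0.3664, 0.2503]
orientation: [0.52, 3.098, -0.0]
force: [-0.4, -0.1, -0.2]
opening: 0.0076
gripper_force: 40.0
```

```bash
python3 -c "
from h import *
status()"
```

```text
t 17.60 foot [ -6.3202 -36.7397   0.5437] collar-eye [ 0.6147 -4.2786 -0.4562] tip-eye [-21.1771  30.6901  -0.4566] F car -0.23658850698806957 -0.36021626922665384 -0.1716672958087111 T [-0.0075  0.0108  0.005 ]
C-eye [-39.3804  -4.9279] al 70.93783978456742 tilt [ 0. -0.]
```

apply_moves(series=[[[-0.4, 0, 0], [0, 0, -0.01]], [[0, 0, 0], [0, 0, 0]], [[0, 0, 0], [0, 0, 0]]])

```text
t: 17.85
tool_pos: [0.4565, -0.3666, 0.2504]
orientation: [0.505, 3.101, -0.0]
force: [0.3, -0.6, -1.6]
opening: 0.0076
gripper_force: 40.0
```

apply_moves(series=[[[-0.4, 0, 0], [0, 0, -0.01]], [[0, 0, 0], [0, 0, 0]], [[0, 0, 0], [0, 0, 0]]])

```text
t: 18.1
tool_pos: [0.4569, -0.3667, 0.2503]
orientation: [-0.489, -3.103, 0.0]
force: [-1.0, 0.1, -0.0]
opening: 0.0077
gripper_force: 40.0
```

```bash
python3 -c "
from h import *
status()"
```

```text
t 18.10 foot [ -5.6266 -36.3513   0.5401] collar-eye [ 0.6043 -3.5079 -0.4613] tip-eye [-21.8834  31.0174  -0.4635] F car -0.6847832923733647 -0.7046273035342054 -0.01064493922319587 T [ 0.0869 -0.0117  0.0096]
C-eye [-39.3699  -4.9569] al 72.08526425143785 tilt [-0. -0.]
```

```bash
python3 - <<'E'
from h import *
s,d=grab('scene')
print(proj('scene',hookpts([30,60,90,122])))
Fs=[]
for _ in range(4):
    robot.read_camera('scene');Fs.append(robot.read_state()['force'])
F=np.mean(Fs,0);print('F car',F[:2]@X,F[:2]@Y,F[2])
v,u=np.mgrid[222:250,268:296];P=cloud('scene',np.c_[u.ravel(),v.ravel()],d[v,u].ravel());L=car(P)
m=(L[:,2]>8)&(L[:,2]<30)&(abs(L[:,0]-12.5)<12)
for lo in range(-16,14,2):
    k=m&(L[:,1]>=lo)&(L[:,1]<lo+2); 
    if k.any(): print(lo,k.sum(),'x',L[k,0].min().round(),L[k,0].max().round(),'z',L[k,2].min().round(),L[k,2].max().round())
cv2.imwrite('pics/c4.png',cv2.resize(s[210:260,245:315],None,fx=10,fy=10,interpolation=3))
E
```

```text
[[281.5269 242.7492]
 [282.5856 235.5297]
 [278.3538 229.1126]
 [269.4979 224.9173]]
F car -0.19305532996733352 -0.1458669755543771 -0.8499952699584471
-10 1 x 19.0 19.0 z 14.0 14.0
-8 2 x 19.0 19.0 z 14.0 18.0
-6 1 x 19.0 19.0 z 17.0 17.0
```

View pics/c4.png

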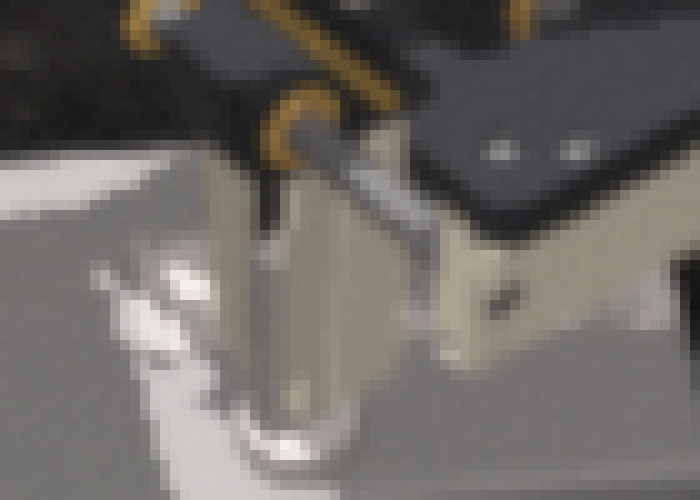

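The fingers now hide the collar in this view: the foot is at (290,430) and the bar at (415,320). I'll keep feeling forward in small steps.

apply_moves(series=[[[-0.4, 0, 0], [0, 0, -0.01]], [[0, 0, 0], [0, 0, 0]], [[0, 0, 0], [0, 0, 0]]])

```text
t: 18.6
tool_pos: [0.4573, -0.3668, 0.2504]
orientation: [0.474, 3.106, -0.0]
force: [-0.1, 0.3, -1.6]
opening: 0.0074
gripper_force: 40.0
```

apply_moves(series=[[[-0.4, 0, 0], [0, 0, -0.01]], [[0, 0, 0], [0, 0, 0]], [[0, 0, 0], [0, 0, 0]]])

```text
t: 18.85
tool_pos: [0.4577, -0.3669, 0.2503]
orientation: [-0.458, -3.108, -0.0]
force: [0.3, 0.2, -0.7]
opening: 0.008
gripper_force: 40.0
```

```bash
cat >> h.py <<'E'
def avg(n=4):
    Fs=[];Ts=[]
    for _ in range(n):
        robot.read_camera('top');s=robot.read_state();Fs.append(s['force']);Ts.append(s['wrist_torque'])
    F=np.mean(Fs,0);print('AVG F car',F[:2]@X,F[:2]@Y,F[2],'T',np.mean(Ts,0))
E
python3 -c "
from h import *
avg();status()"
```

```text
AVG F car 0.403020543446947 -0.16573086319461916 -1.0399836850283768 T [-0.0208  0.0033 -0.0237]
t 19.05 foot [ -4.9934 -35.9186   0.5332] collar-eye [ 0.534  -2.7112 -0.4682] tip-eye [-22.6329  31.362   -0.4681] F car 0.31541281662330767 -0.3919053456829456 -1.3635211247198367 T [-0.0439  0.0018 -0.0108]
C-eye [-39.4023  -4.9523] al 73.21992590668465 tilt [-0.  0.]
```

apply_moves(series=[[[-0.4, 0, 0], [0, 0, -0.01]], [[0, 0, 0], [0, 0, 0]], [[0, 0, 0], [0, 0, 0]]])

```text
t: 19.3
tool_pos: [0.4581, -0.367, 0.2503]
orientation: [0.443, 3.11, -0.0]
force: [0.3, -0.0, -1.1]
opening: 0.0078
gripper_force: 40.0
```

apply_moves(series=[[[-0.4, 0, 0], [0, 0, -0.01]], [[0, 0, 0], [0, 0, 0]], [[0, 0, 0], [0, 0, 0]]])

```text
t: 19.55
tool_pos: [0.4584, -0.3672, 0.2503]
orientation: [-0.427, -3.112, 0.0]
force: [0.3, -1.0, -0.6]
opening: 0.0073
gripper_force: 40.0
```

```bash
python3 -c "
from h import *
avg();status()"
```

```text
AVG F car 0.1616502048445947 0.231236951685496 -1.2787752136147983 T [ 0.0282 -0.0164  0.0051]
t 19.75 foot [ -4.3373 -35.461    0.5081] collar-eye [ 0.4722 -1.9002 -0.4923] tip-eye [-23.3717  31.7027  -0.4904] F car 0.39723790019412225 0.7726373503822658 -0.6878277047279548 T [ 0.0424 -0.0482 -0.0238]
C-eye [-39.4107  -4.9406] al 74.36615208908496 tilt [-0.      0.0001]
```

apply_moves(series=[[[-0.4, 0, 0], [0, 0, -0.01]], [[0, 0, 0], [0, 0, 0]], [[0, 0, 0], [0, 0, 0]]])

```text
t: 20.0
tool_pos: [0.4587, -0.3674, 0.2504]
orientation: [-0.412, -3.114, 0.0]
force: [-0.3, -1.3, -1.0]
opening: 0.0077
gripper_force: 40.0
```

apply_moves(series=[[[-0.4, 0, 0], [0, 0, -0.01]], [[0, 0, 0], [0, 0, 0]], [[0, 0, 0], [0, 0, 0]]])

```text
t: 20.25
tool_pos: [0.459, -0.3675, 0.2503]
orientation: [-0.396, -3.116, 0.0]
force: [-2.2, -1.0, -0.8]
opening: 0.0079
gripper_force: 40.0
```

```bash
python3 -c "
from h import *
avg();status()"
```

```text
AVG F car -0.2287463124269712 -2.741283358688258 -0.4192055494879609 T [-0.3269  0.4628 -0.0668]
t 20.45 foot [ -3.6485 -35.1983   0.5506] collar-eye [ 0.4382 -1.2994 -0.4589] tip-eye [-24.0712  31.8213  -0.4669] F car -0.4002551658177919 -3.631874847698753 -0.4422712270264106 T [-0.3334  0.5116 -0.0703]
C-eye [-39.377   -5.1281] al 75.50912271856613 tilt [-0.0002 -0.0001]
```

Contact is felt at about 2.7 N along -y. One more step should bring it to about 5 N.

apply_moves(series=[[[-0.4, 0, 0], [0, 0, -0.01]], [[0, 0, 0], [0, 0, 0]], [[0, 0, 0], [0, 0, 0]]])

```text
t: 20.7
tool_pos: [0.4594, -0.3676, 0.2503]
orientation: [-0.38, -3.118, 0.0]
force: [-3.6, -2.5, -1.0]
opening: 0.0079
gripper_force: 40.0
```

```bash
python3 -c "
from h import *
avg(6);status()"
```

```text
AVG F car -0.1570994515116654 -5.038903083288344 -0.1279188366435658 T [-0.5459  0.7969 -0.1137]
t 21.00 foot [ -3.3174 -35.0805   0.556 ] collar-eye [ 0.4074 -1.0188 -0.4599] tip-eye [-24.4294  31.8571  -0.4727] F car -0.9880190696548939 -5.579367715273491 -0.18471662743115835 T [-0.5184  0.7748 -0.1201]
C-eye [-39.3674  -5.2382] al 76.0775679521022 tilt [-0.0003 -0.0002]
```

apply_moves(series=[[[0, 0, 0], [0, 0, 0]], [[0, 0, 0], [0, 0, 0]], [[0, 0, 0], [0, 0, 0]], [[0, 0, 0], [0, 0, 0]], [[0, 0, 0], [0, 0, 0]], [[0, 0, 0], [0, 0, 0]], [[0, 0, 0], [0, 0, 0]], [[0, 0, 0], [0, 0, 0]]])

```text
t: 21.67
tool_pos: [0.4594, -0.3676, 0.2503]
orientation: [-0.381, -3.118, 0.0]
force: [-3.7, -3.0, 0.1]
opening: 0.008
gripper_force: 40.0
```

apply_moves(series=[[[0.3, 0, 0.2], [0, 0, 0.007]], [[0, 0, 0.2], [0, 0, 0]], [[0, 0, 0], [0, 0, 0]], [[0, 0, 0], [0, 0, 0]]])

```text
t: 22.0
tool_pos: [0.4593, -0.3674, 0.2501]
orientation: [0.391, 3.117, -0.0]
force: [-5.4, -2.2, 1.3]
opening: 0.0079
gripper_force: 40.0
```

```bash
python3 -c "
from h import *
avg(4);status()"
```

```text
AVG F car -0.5506614207322207 -4.740073691561288 1.2657167213305884 T [-0.4776  0.7277 -0.088 ]
t 22.20 foot [ -3.4865 -34.9948   0.2544] collar-eye [ 0.4854 -1.0437 -0.7444] tip-eye [-24.1283  31.9995  -0.7508] F car -1.1811769381337944 -4.725696475416062 1.429252642031981 T [-0.428   0.726  -0.0521]
C-eye [-39.3227  -5.0029] al 75.68975509299932 tilt [ 0.0001 -0.0002]
```

apply_moves(series=[[[0, 0, 0], [0, 0, 0]], [[0, 0, 0], [0, 0, 0]], [[0, 0, 0], [0, 0, 0]], [[0, 0, 0], [0, 0, 0]], [[0, 0, 0], [0, 0, 0]], [[0, 0, 0], [0, 0, 0]], [[0, 0, 0], [0, 0, 0]]], claw=0.35)

```text
t: 22.78
tool_pos: [0.4594, -0.3673, 0.2499]
orientation: [0.391, 3.117, 0.0]
force: [-0.9, 0.2, -0.1]
opening: 0.0322
gripper_force: 0.0
```

```bash
python3 -c "
from h import *
avg(3);status()"
```

```text
AVG F car 0.3908159840336738 0.25811447566223555 -0.3518386827985121 T [0.0213 0.0035 0.0069]
t 22.93 foot [ -3.5596 -34.956    0.1602] collar-eye [ 0.4152 -1.0063 -0.8373] tip-eye [-24.1959  32.0389  -0.8365] F car 0.6478566517973183 -0.3309727617710081 0.4594786707956602 T [ 0.0201 -0.02    0.0623]
C-eye [-39.3895  -4.9648] al 75.6851826640395 tilt [0.0001 0.    ]
```

Released with no residual force. Next I retreat upward and away, then look.

apply_moves(series=[[[0, 0, -5], [0, 0, 0]], [[0, 0, -10], [0, 0, 0]], [[0, 0, -15], [0, 0, 0]], [[0, 0, -20], [0, 0, 0]], [[0, 0, -30], [0, 0, 0]], [[0, 0, -40], [0, 0, 0]], [[0, 0, -40], [0, 0, 0]], [[0, 0, 0], [0, 0, 0]]])

```text
t: 23.6
tool_pos: [0.4604, -0.3684, 0.4216]
orientation: [0.39, 3.105, -0.014]
force: [1.5, -0.5, 1.4]
opening: 0.0324
gripper_force: 0.0
```

apply_moves(series=[[[10, 30, 0], [0, 0, 0]], [[10, 30, 0], [0, 0, 0]], [[10, 30, 0], [0, 0, 0]], [[10, 30, 0], [0, 0, 0]], [[10, 30, 0], [0, 0, 0]], [[10, 30, 0], [0, 0, 0]], [[10, 30, 0], [0, 0, 0]], [[0, 0, 0], [0, 0, 0]], [[0, 0, 0], [0, 0, 0]]])

```text
t: 24.35
tool_pos: [0.4434, -0.1453, 0.4111]
orientation: [0.387, 3.116, -0.001]
force: [0.6, 0.4, -0.4]
opening: 0.0327
gripper_force: 0.0
```

```bash
python3 - <<'E'
from h import *
t,d=grab('top','top5.png');s,_=grab('scene','scene5.png');print(robot.read_state()['tool_pos'],robot.read_state()['dq'])
cv2.imwrite('pics/c5.png',np.vstack([cv2.resize(t[195:285,250:370],None,fx=3.3,fy=3.3,interpolation=3),cv2.resize(s[200:280,225:345],None,fx=3.3,fy=3.3,interpolation=3)]))
E
```

```text
[ 0.4435 -0.1469  0.4107] [-0.0201  0.0159 -0.0057 -0.0006 -0.0016  0.0026]
```

View pics/c5.png

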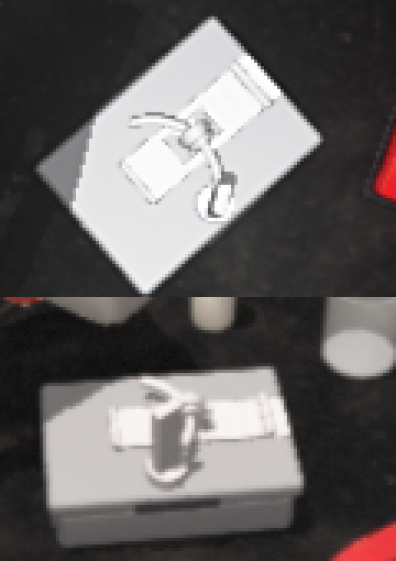

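The hook runs through the eye: in the top crop the tip is at (135,120), the eye at (195,135) and the foot at (215,200). The tab is upright, the hasp flat and the bystanders unmoved.

```bash
python3 -c "
from h import *
print(robot.close_job())"
```

```text
the job is handed in; nothing more can be done
None
```

I handed the job in at about 24 s: the hasp is flat, the hook is through the eye with its collar pressed at about 5 N, and it is released, standing upright on the lid; the judge's verdict was not shown.

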